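Add the second slotted weight to the kitchen press

TASK

Take the slotted steel weight from the cutting board by its upright handle and slide it sideways onto the stem of the press, above the weight that is already there, with its slot facing the opposite way from that weight's slot. The stem stands a little off the middle of the press, so feel for it and slide gently until it comes up against the end of the slot, then let the weight down so that it nests flat over the raised boss of the lower one, and let go. Do not force the weight against the press or its stem, and leave the bowl, jar and mug where they are.

Things in the scene. Friction and masses are not known exactly. Their poses are not given: they have to be found in the camera images.
- loose_weight: the slotted weight to be added, at first flat on the 10 mm thick red cutting board, about 0.33 kg: a steel disc 72 mm across, 13 mm thick. Origin: centre of its underside; +z up; +x points from the centre out through the open slot. Opposite the slot a steel tongue, 28 mm wide and as high as the disc, reaches out to x = -69 mm and carries an upright black handle
- loose_grip (a point): where to hold the handle, 62 mm from the disc's centre, away from the slot, 38 mm above the underside. The handle is an upright plate 10 mm thick (along x: pinch it across this), 28 mm wide, standing 13 to 50 mm above the underside. Its inner face is 57 mm from the disc's centre, so jaws opened very wide may reach the stem. Axes as for the loose weight
- loose_centre (a point): centre of the loose weight's disc, 6.5 mm above its underside. On top, round the centre, is a raised boss 24 mm across, 3.5 mm high (cut by the slot); underneath is a round recess 29 mm across and 4 mm deep, which takes the boss of the weight below. Axes as for the loose weight
- loose_slot (a point): in the loose weight's slot, 30 mm from the centre along +x, 6.5 mm above the underside. The slot is 11 mm wide, flaring to 27 mm over its last 12 mm at the rim; its flat end is 4.5 mm past the centre (x = -4.5 mm), so when fully home the 8 mm stem stands within 0.5 mm of the disc's centre
- press: the press, fixed: an open wooden box, 166 (x) by 148 (y) mm outside, walls 55 mm high, with a dark wooden plate 114 mm square loose in it, top face 62 mm above the table. Origin: centre of the box's underside; +z up. The plate, with stem and first weight on it, is stuck up to 18 mm off the box's centre along x and 8 mm along y; this shift is not measured and must be seen or felt
- press_top (a point): point over the box's centre at the plate's top face; axes as for the press. The rigid upright steel stem, 8 mm thick, stands on the plate's centre, so up to 18 mm from this point along x and 8 mm along y. It has a black cap 18 mm across from 58 to 67 mm above this point, so a weight can be put on only from the side
- first_weight (a point): point over the box's centre at mid-thickness of the first weight, 6.5 mm above the plate; the first weight's true centre is on the stem's axis. It has the loose one's shape, lies fixed on the plate, slot towards the press's +x, handle towards -x. Its boss's top is 10 mm above this point. The loose weight's centre is 13 mm above this point when nested, 16.5 mm if it only lies on the boss
- bowl: bystander: small steel bowl 110 mm across, 45 mm high. Origin: centre of its underside
- jar: bystander: glass jar 60 mm across, 85 mm high. Origin: centre of its underside
- mug: bystander: white mug 76 mm across, 85 mm high. Origin: centre of its underside
There are look-alikes about, which are no part of the job. Leave any green look-alike of the loose_weight alone.

How it is judged:
By the outcome, as a careful person would: the job done as asked, in the order asked, and still so for the second after the job is handed in, with the robot touching nothing.
It also fails if it takes over 70 s, if anything falls off the work surface, if the arm or the gripper's body presses on something with over 40 N, if the wrist force passes 120 N, or if a joint passes its speed limit or range.

ROBOT

A 7-joint arm with a two-finger parallel gripper is mounted at the origin on the work surface. World frame = base frame: x ahead of the robot, y to its left, z up, the work surface at z = 0. Lengths are in m, angles in rad, forces in N, time in s.
With the tool pointing down it reaches from about 0.425 to 0.925 m from the base axis. Payload 6.8 kg.
Tool frame: the origin (TCP) lies midway between the tips of the shut fingers; the grasp point (between the pads) lies 19 mm behind it; y points along the fingers, z is the direction in which the jaws open and shut, and the axes are right-handed (so a half turn about y gives the same grasp; the last joint's range is limited). The gripper opens to 85 mm and grips with 20 to 120 N. Pads are 22 mm wide; open, the fingers measure 114 mm over their backs; the gripper's body (76 mm by 85 mm) begins 54 mm behind the grasp point. The pads swing forward as they close: fully open they stand 13 mm farther back than shut.
Start: joints at [-1.311, 0.477, 0.022, 1.555, -0.011, 1.109, -0.083], TCP at [0.243, 0.63, 0.231] pointing down, gripper open.
Joint ranges: [-2.96, 2.96], [-0.34, 2.1], [-1.41, 1.46], [0.24, 2.44], [-1.37, 4.51], [0.17, 1.92], [-2.96, 2.96]. Speed limits (rad/s): [2.39, 2.39, 3.14, 3.14, 3.14, 3.14, 3.14].

INTERFACE

Orientations are given as a rotation vector (axis times angle).
In Python, from bench import r gives the robot as it stands.
- The arm moves only by the tool send_rows, never from a script. Its argument "rows" is text: rows parted by semicolons, each of 6 numbers parted by spaces: the shift along the world's x, y, z in m, then the turn, a rotation vector about the world's x, y, z in rad. A call has 1 to 20 rows; each row shifts and turns the commanded pose from where the row before left it; what a row does not reach is not made up. A row lasts 1/10 s, in which the tool goes at most 50 mm and 8.59 degrees, less where a joint would pass 70% of its speed; a pose out of reach is approached as far as the arm can. A call is refused whole if a number of a shift passes 0.05 or a number of a turn 0.15, either way. A call with a gripper value outside its range is refused whole. "grip" is the finger opening in m, from 0 to 0.0854, set as the call begins (left out, the last holds). The fingers move at their own pace and stop on an object; "grip_force" is the grip in N (left out, the last holds). Time passes only in rows, so rows that do not move let the fingers close. It gives the time, the measured TCP pose, the force and the opening at its end, in the units of the state.
- r.get_obs(): the state, without advancing time (a new reading comes with each control period).
- r.grab_frame(name): name is "scene" or "top" or "wrist"; returns a dict with "pixels" (384x512x3 uint8, red, green, blue), "intrinsics" (3x3 intrinsics, pixels), "k1" (the pictures are not rectified: a ray, as slopes to the right and down, at radius r is drawn at 1 + k1 r^2 times it, then the intrinsics apply), "position" and "orientation" of the camera in the world. Camera axes: x right, y up, looking along -z (the intrinsics and any distortion apply to the point x, -y, -z); pixel columns grow to the right and rows downward; lengths in m; the calibration is good to about 2 mm. A picture is of the moment at which its call begins. There is no depth.
- r.hand_in(): hands the job in, once; it reports no verdict.
The state is a dict: "clock": time; "joints": joint angles; "qvel": joint speeds; "tau": joint torques, N m; "tcp_pos": TCP position; "orientation": TCP orientation; "contact_force": force on the tool from outside, world axes, zero at the start; "moment": the same for the moment, N m; "grip_width": finger opening in m.
Only numpy, scipy, OpenCV 4.12 (cv2) and the standard library are available. Lean on these libraries where they do the work, as an engineer would, in place of code of your own. Each camera call takes 0.05 s, during which the arm holds its last target.

## Working session

There is one attempt and no reset: what is moved stays moved. The work goes in short steps, Python scripts to look and compute and a tool call to move; the robot and the scene stay as the last step left them, time stands still between calls to the robot, and variables do not carry over. Pictures are saved under pics/ and viewed, and the job is handed in when it is done.

Besides the shell and the picture viewer there is one more tool, called after ">>>" as name(argument=value, ...) on one line, values as JSON. send_rows: Moves the arm, as the interface text tells. Its arguments: {"type":"object","properties":{"rows":{"type":"string"},"grip":{"type":"number"},"grip_force":{"type":"number"}},"required":["rows"]}

```bash
ls; mkdir -p pics
python3 - <<'E'
from bench import r
import cv2,json
o=r.get_obs();print({k:o[k] for k in ['clock','tcp_pos','orientation','grip_width','contact_force']})
for n in ['scene','top','wrist']:
    f=r.grab_frame(n);cv2.imwrite(f'pics/{n}0.png',f['pixels'][:,:,::-1])
    print(n,f['intrinsics'],f['k1'],f['position'],f['orientation'])
E
```

```text
pics
{'clock': 0.0, 'tcp_pos': array([0.24250799, 0.62929562, 0.23029707]), 'orientation': array([-1.55331146,  0.28883382, -0.2884875 ]), 'grip_width': 0.08519550044491736, 'contact_force': array([-0.56999147, -0.04546629, -0.44631359])}
scene [[353.59518219   0.         258.68831733]
 [  0.         353.59518219 187.94803977]
 [  0.           0.           1.        ]] -0.047289283192302 [1.24941865 0.09097093 0.64010393] [0.70257258 0.73580332 1.48562122]
top [[498.39006404   0.         261.50086717]
 [  0.         498.39006404 192.78038157]
 [  0.           0.           1.        ]] 0.018227800612578726 [0.36977838 0.04619252 1.27799372] [ 0.11824448 -0.10306162 -1.5796254 ]
wrist [[296.54033177   0.         256.75782955]
 [  0.         296.54033177 186.98036545]
 [  0.           0.           1.        ]] -0.07491657443605279 [0.17978484 0.65400984 0.37103852] [-0.2369131  -0.16182267  1.19544501]
```

View pics/scene0.png

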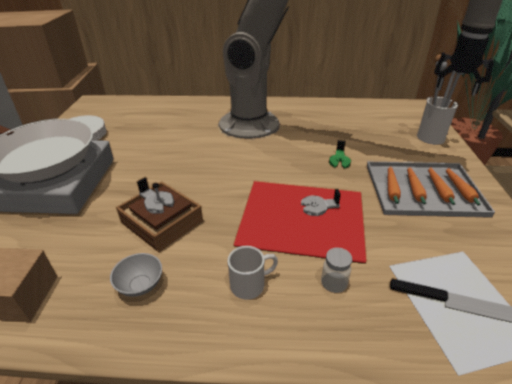

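View pics/top0.png

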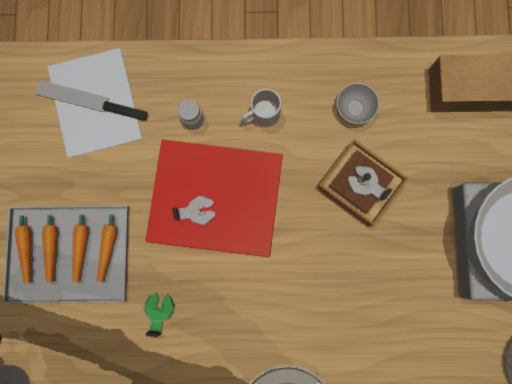

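View pics/wrist0.png

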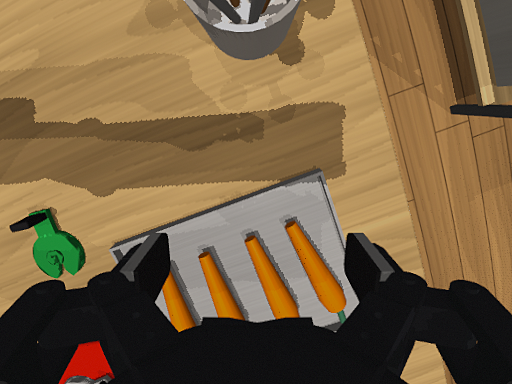

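```bash
cat > h.py <<'E'
import numpy as np,cv2
from scipy.spatial.transform import Rotation as R
def cam(f): return f['intrinsics'],f['k1'],np.array(f['position']),R.from_rotvec(f['orientation']).as_matrix()
def p2w(f,u,v,z):
    K,k,p,M=cam(f)
    d=np.array([(u-K[0,2])/K[0,0],(v-K[1,2])/K[1,1]]);s=d.copy()
    for _ in range(20): s=d/(1+k*(s@s))
    ray=M@np.array([s[0],-s[1],-1]);t=(z-p[2])/ray[2];return p+t*ray
def w2p(f,P):
    K,k,p,M=cam(f);c=M.T@(np.array(P)-p);s=np.array([c[0],-c[1]])/-c[2];s=s*(1+k*(s@s));return K[:2,:2]@s+K[:2,2]
def crop(f,u0,v0,w,h,s,name):
    im=f['pixels'][v0:v0+h,u0:u0+w,::-1];im=cv2.resize(im,None,fx=s,fy=s,interpolation=cv2.INTER_CUBIC)
    cv2.imwrite('pics/'+name,im)
E
python3 - <<'E'
from bench import r
from h import *
f=r.grab_frame('top')
crop(f,150,170,80,60,10,'t1.png');crop(f,312,135,100,75,8,'t2.png')
f=r.grab_frame('scene')
crop(f,110,170,100,75,8,'s2.png');crop(f,285,175,80,60,10,'s1.png')
E
```

```text
(no output)
```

View pics/t1.png

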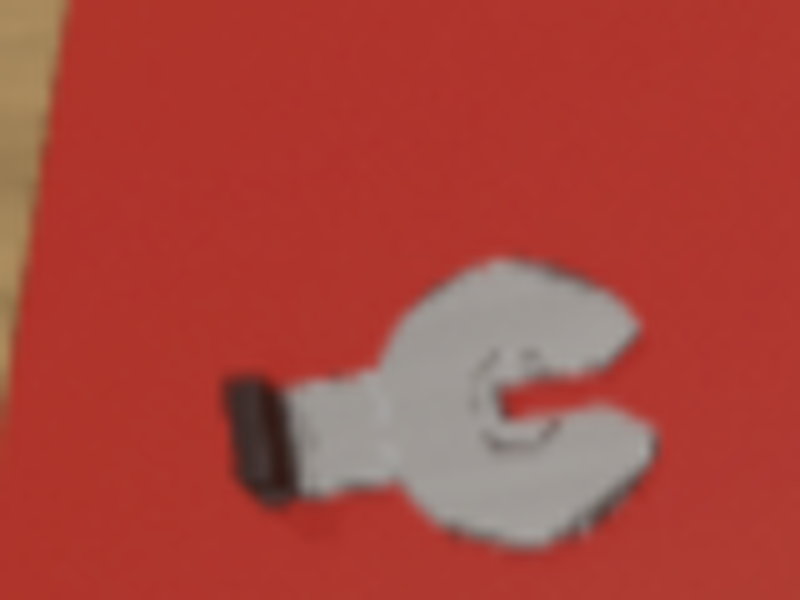

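View pics/t2.png

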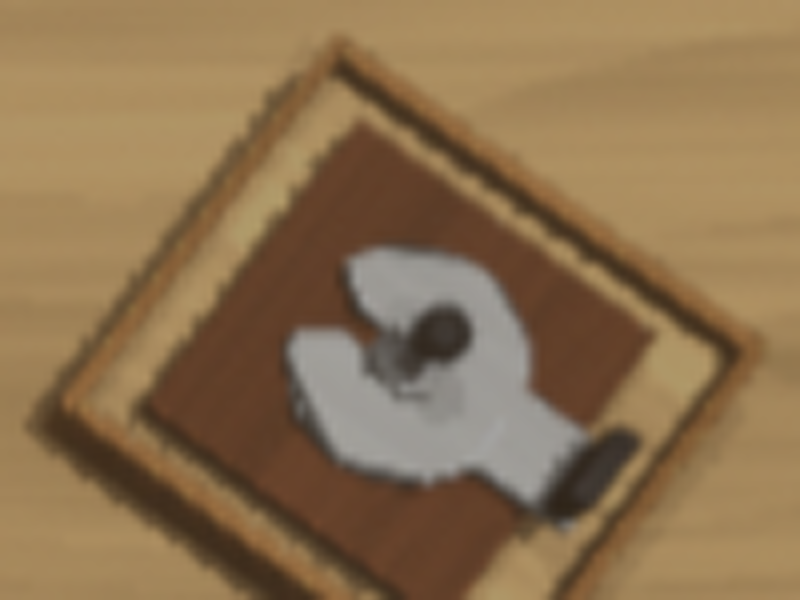

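View pics/s2.png

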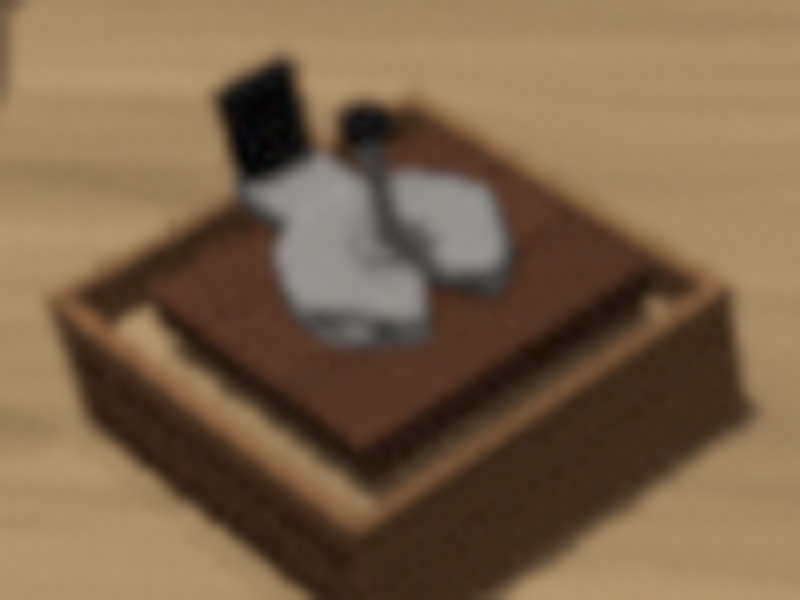

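View pics/s1.png

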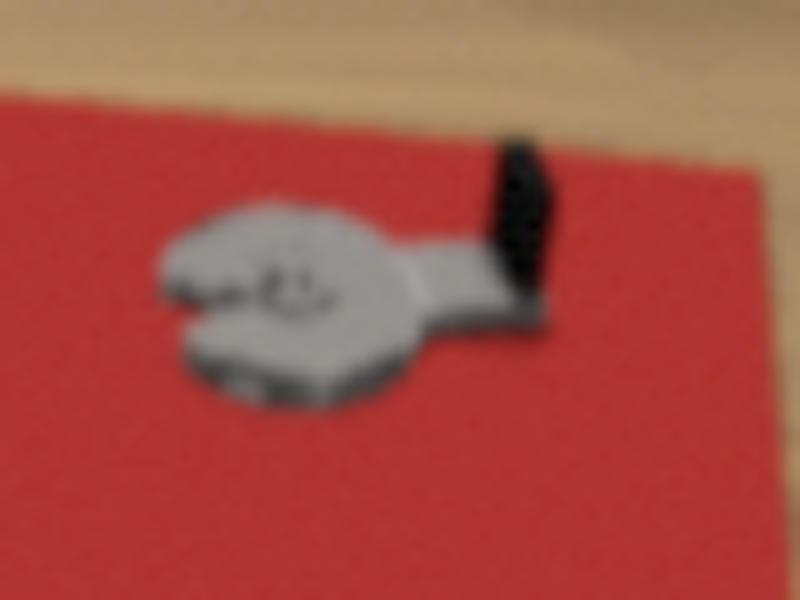

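```bash
cat > m.py <<'E'
from h import *
from bench import r
t=r.grab_frame('top');s=r.grab_frame('scene')
T1=lambda x,y:(150+x/10,170+y/10)
T2=lambda x,y:(312+x/8,135+y/8)
S2=lambda x,y:(110+x/8,170+y/8)
S1=lambda x,y:(285+x/10,175+y/10)
hd=p2w(t,*T1(250,437),.060);pm=p2w(t,*T1(648,378),.023);se=p2w(t,*T1(505,402),.0265)
print('handle',hd,'mid prongs',pm,'slotend',se)
d=pm-hd;print(np.linalg.norm(d[:2]),'exp 95.4; slotend-handle',np.linalg.norm((se-hd)[:2]),'exp57.5 yaw',np.arctan2(d[1],d[0]))
print('scene handle top',p2w(s,*S1(527,150),.060))
for a in [(340,38),(760,345),(40,415)]: print('corner',p2w(t,*T2(*a),.055))
for a in [(415,95),(735,290),(360,535),(50,298)]: print('scorner',p2w(s,*S2(*a),.055))
print('plate top');
for a in [(362,120),(655,332),(148,405)]: print(p2w(t,*T2(*a),.062))
print('cap top',p2w(t,*T2(443,330),.129),'scene cap', p2w(s,*S2(368,112),.129))
print('first handle top',p2w(t,*T2(603,465),.112))
print('bowl',p2w(t,357,103,.045),'jar',p2w(t,190,108,.085),'mug',p2w(t,265,102,.085))
E
python3 m.py
```

```text
handle [0.49307848 0.27010004 0.06      ] mid prongs [0.51060928 0.17613296 0.023     ] slotend [0.50456092 0.2119037  0.0265    ]
0.09558839884980391 exp 95.4; slotend-handle 0.05931829950247615 exp57.5 yaw -1.3863535287489936
scene handle top [0.49380998 0.27060873 0.06      ]
corner [ 0.67453235 -0.17776229  0.055     ]
corner [ 0.5752328 -0.3037766  0.055    ]
corner [ 0.55612397 -0.08068832  0.055     ]
scorner [ 0.46837885 -0.21355914  0.055     ]
scorner [ 0.56840583 -0.08363438  0.055     ]
scorner [ 0.68146404 -0.1742702   0.055     ]
scorner [ 0.58113226 -0.30334023  0.055     ]
plate top
[ 0.64656616 -0.18234686  0.062     ]
[ 0.57853763 -0.26981722  0.062     ]
[ 0.55775449 -0.11326336  0.062     ]
cap top [ 0.56843034 -0.19094544  0.129     ] scene cap [ 0.5762778  -0.18716131  0.129     ]
first handle top [ 0.53047036 -0.23970445  0.112     ]
bowl [ 0.77314324 -0.18943495  0.045     ] jar [0.75324828 0.23171022 0.085     ] mug [0.76605356 0.04562711 0.085     ]
```

```bash
cat > st.py <<'E'
from h import *
from bench import r
o=r.get_obs();M=R.from_rotvec(o['orientation']).as_matrix()
print('t',o['clock'],'tcp',o['tcp_pos'].round(4),'y',M[:,1].round(3),'jawyaw deg',np.degrees(np.arctan2(M[1,2],M[0,2])).round(2),'z.z',M[2,2].round(4),'grip',round(o['grip_width'],4),'F',o['contact_force'].round(2),'M',o['moment'].round(2),'q',o['joints'].round(2))
def turn(y): # total world rotvec to vertical tool with jaw yaw y deg
    a=np.radians(y);z=np.array([np.cos(a),np.sin(a),0]);yy=np.array([0,0,-1.]);x=np.cross(yy,z)
    return R.from_matrix(np.c_[x,yy,z]@M.T).as_rotvec()
import sys
for y in sys.argv[1:]: print(y,turn(float(y)).round(4))
E
python3 st.py -79.4 100.6
```

```text
t 0.35 tcp [0.2427 0.6298 0.2311] y [-0. -0. -1.] jawyaw deg 68.93 z.z -0.0004 grip 0.0853 F [-0.28 -0.59  0.42] M [-0.02 -0.01  0.02] q [-1.31  0.48  0.02  1.56 -0.01  1.11 -0.08]
-79.4 [ 0.0000e+00 -5.0000e-04 -2.5888e+00]
100.6 [4.000e-04 0.000e+00 5.528e-01]
```

>>> send_rows(rows="0.021 -0.03 0 0 0 0.0461;0.021 -0.03 0 0 0 0.0461;0.021 -0.03 0 0 0 0.0461;0.021 -0.03 0 0 0 0.0461;0.021 -0.03 0 0 0 0.0461;0.021 -0.03 0 0 0 0.0461;0.021 -0.03 0 0 0 0.0461;0.021 -0.03 0 0 0 0.0461;0.021 -0.03 0 0 0 0.0461;0.021 -0.03 0 0 0 0.0461;0.02 -0.03 -0.02 0 0 0.0461;0.02 -0.03 -0.03 0 0 0.0461;0 0 -0.03 0 0 0;0 0 -0.02 0 0 0;0 0 0 0 0 0;0 0 0 0 0 0", grip=0.05)

```text
clock: 1.95
tcp_pos: [0.4928, 0.2702, 0.1317]
orientation: [-1.566, -0.146, 0.146]
contact_force: [-0.1, -0.4, -0.1]
grip_width: 0.0499
```

```bash
python3 st.py 100.6
python3 - <<'E'
from bench import r
from h import *
f=r.grab_frame('wrist');crop(f,0,0,512,384,1.5,'w1.png')
f=r.grab_frame('top');crop(f,120,160,120,90,6,'t3.png')
f=r.grab_frame('scene');crop(f,270,140,120,90,6,'s3.png')
E
```

```text
t 1.95 tcp [0.4928 0.2702 0.1317] y [-0.  0. -1.] jawyaw deg 100.64 z.z 0.0 grip 0.0499 F [-0.11 -0.35 -0.06] M [-0.   -0.06 -0.03] q [-0.66  0.41  0.05  1.92 -0.03  0.81  1.17]
100.6 [-0.     -0.0001 -0.0007]
```

View pics/w1.png

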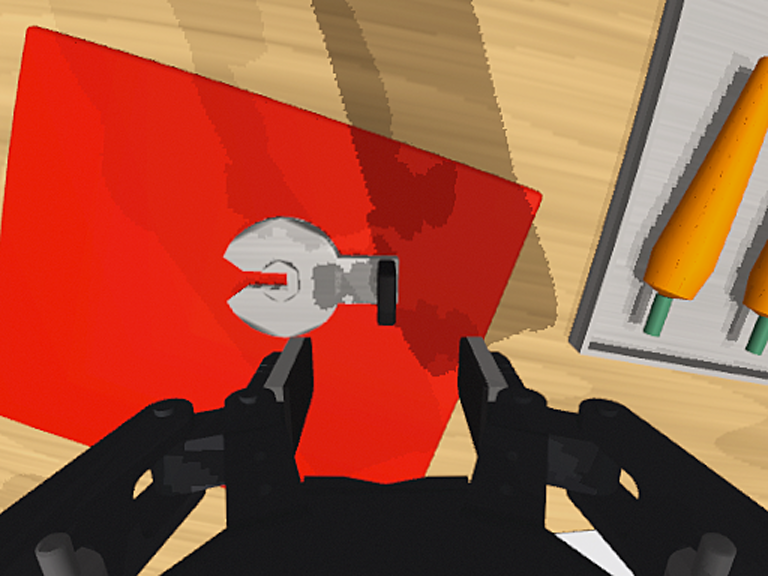

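View pics/s3.png

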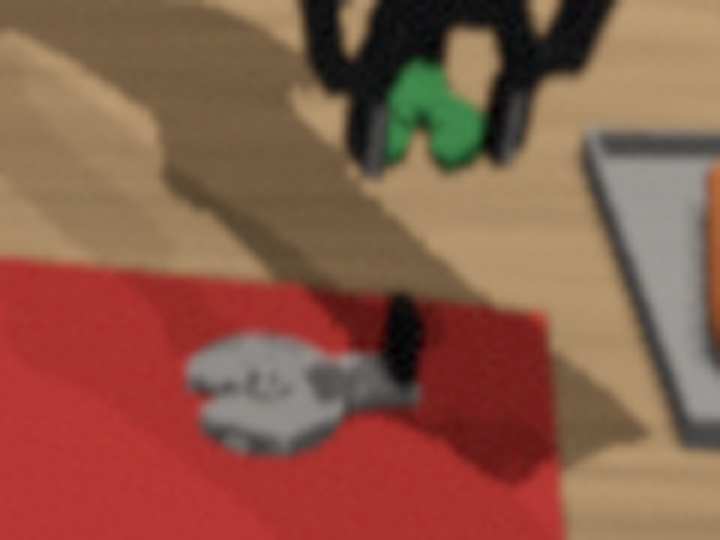

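Run:
```python
from bench import r
from h import *
f=r.grab_frame('wrist');crop(f,140,130,140,105,5.5,'w2.png')
c=np.array([.493,.2703]);a=np.radians(100.6);e=np.array([np.cos(a),np.sin(a)]);n=np.array([-e[1],e[0]])
for z in (.060,.023):
  for i,j in [(-5,-14),(5,-14),(5,14),(-5,14)]:
    p=c+e*i/1e3+n*j/1e3;u=w2p(f,[*p,z]);print(z,i,j,((u-[140,130])*5.5).round(0))
for i in(0,33.4):
  p=c-e*(.062+i/1e3);print(i,((w2p(f,[*p,.0265 if i==0 else .023])-[140,130])*5.5).round(0))
```

```text
0.06 -5 -14 [601. 461.]
0.06 5 -14 [673. 461.]
0.06 5 14 [674. 266.]
0.06 -5 14 [600. 266.]
0.023 -5 -14 [606. 379.]
0.023 5 -14 [668. 379.]
0.023 5 14 [669. 209.]
0.023 -5 14 [605. 209.]
0 [243. 301.]
33.4 [ 42. 296.]
```

View pics/w2.png

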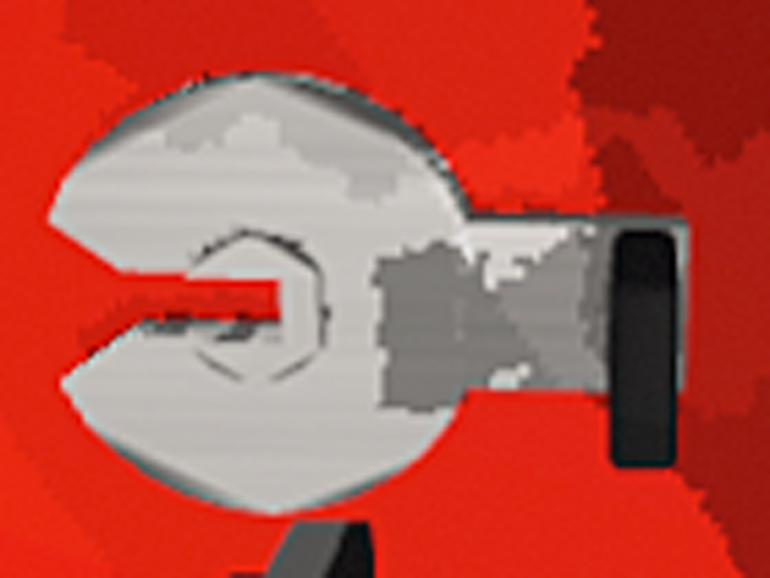

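>>> send_rows(rows="0.0005 0.001 -0.03 0 0 0;0 0 -0.03 0 0 0;0 0 -0.02 0 0 0;0 0 -0.012 0 0 0;0 0 -0.01 0 0 0;0 0 0 0 0 0;0 0 0 0 0 0")

```text
clock: 2.85
tcp_pos: [0.4937, 0.2712, 0.03]
orientation: [-1.565, -0.146, 0.145]
contact_force: [-0.1, 0.7, 0.4]
grip_width: 0.0503
```

>>> send_rows(rows="0 0 0 0 0 0;0 0 0 0 0 0;0 0 0 0 0 0;0 0 0 0 0 0;0 0 0 0 0 0;0 0 0 0 0 0;0 0 0 0 0 0;0 0 0 0 0 0", grip=0.0, grip_force=60)

```text
clock: 3.65
tcp_pos: [0.4934, 0.271, 0.03]
orientation: [-1.566, -0.146, 0.145]
contact_force: [-1.7, -1.1, 6.2]
grip_width: 0.0093
```

```bash
python3 st.py 100.6
```

```text
t 3.65 tcp [0.4934 0.271  0.03  ] y [ 0.  0. -1.] jawyaw deg 100.62 z.z 0.0003 grip 0.0093 F [-1.73 -1.09  6.22] M [-0.31  0.3  -0.1 ] q [-0.64  0.56  0.04  1.97 -0.04  0.6   1.18]
100.6 [-0.0004  0.0004 -0.0003]
```

>>> send_rows(rows="0 0 0.005 0 0 0;0 0 0.01 0 0 0;0 0 0.02 0 0 0;0 0 0.03 0 0 0;0 0 0.03 0 0 0;0 0 0.03 0 0 0;0 0 0.02 0 0 0;0 0 0.015 0 0 0;0 0 0 0 0 0;0 0 0 0 0 0", grip_force=100)

```text
clock: 4.65
tcp_pos: [0.4929, 0.2707, 0.1892]
orientation: [-1.566, -0.145, 0.146]
contact_force: [-0.5, -0.5, -3.0]
grip_width: 0.0084
```

```bash
python3 st.py 52.1;  python3 - <<'E'
from bench import r
from h import *
f=r.grab_frame('wrist');crop(f,0,0,512,384,1.5,'w3.png')
f=r.grab_frame('scene');crop(f,270,100,120,90,6,'s4.png')
E
```

```text
t 4.65 tcp [0.4929 0.2707 0.1892] y [-0.  0. -1.] jawyaw deg 100.62 z.z 0.0001 grip 0.0084 F [-0.48 -0.49 -3.  ] M [ 0.15  0.04 -0.03] q [-0.66  0.34  0.06  1.88 -0.03  0.93  1.17]
52.1 [-1.000e-04 -1.000e-04 -8.469e-01]
```

View pics/w3.png

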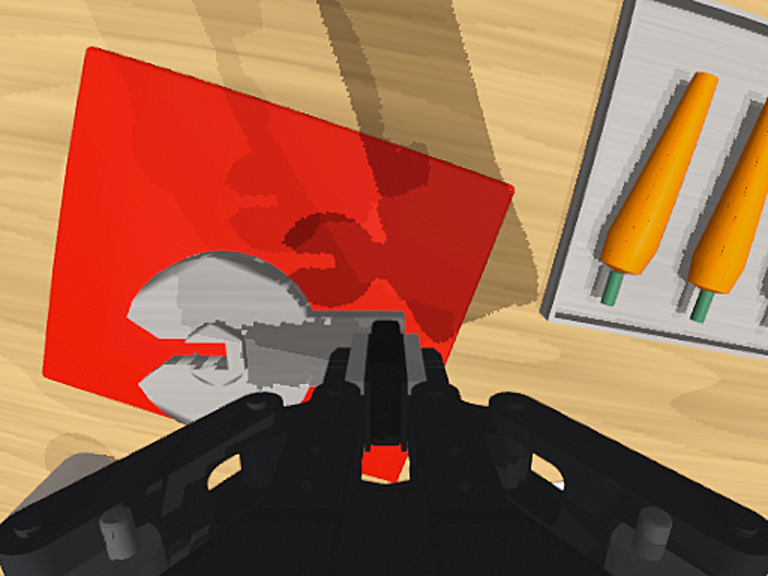

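View pics/s4.png

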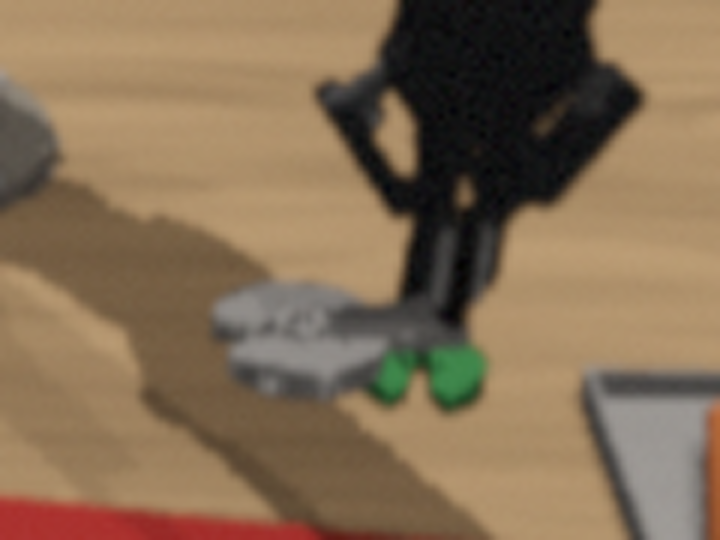

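>>> send_rows(rows="0.0136 -0.0293 0 0 0 -0.0706;0.0136 -0.0293 0 0 0 -0.0706;0.0136 -0.0293 0 0 0 -0.0706;0.0136 -0.0293 0 0 0 -0.0706;0.0136 -0.0293 0 0 0 -0.0706;0.0136 -0.0293 0 0 0 -0.0706;0.0136 -0.0293 0 0 0 -0.0706;0.0136 -0.0293 0 0 0 -0.0706;0.0136 -0.0293 0 0 0 -0.0706;0.0136 -0.0293 0 0 0 -0.0706;0.0136 -0.0293 0 0 0 -0.0706;0.0136 -0.0293 0 0 0 -0.0706;0 0 0 0 0 0;0 0 0 0 0 0;0 0 0 0 0 0")

```text
clock: 6.25
tcp_pos: [0.6558, -0.0792, 0.1882]
orientation: [-1.508, 0.518, -0.515]
contact_force: [0.6, 0.8, -1.6]
grip_width: 0.0082
```

```bash
python3 st.py 52.1;  python3 - <<'E'
from bench import r
from h import *
f=r.grab_frame('wrist');crop(f,0,0,512,384,1.5,'w4.png')
f=r.grab_frame('top');crop(f,280,110,128,96,6,'t5.png')
f=r.grab_frame('scene');crop(f,100,140,128,96,6,'s5.png')
E
```

```text
t 6.25 tcp [ 0.6558 -0.0792  0.1882] y [-0.002  0.001 -1.   ] jawyaw deg 52.19 z.z -0.0004 grip 0.0082 F [ 0.59  0.78 -1.62] M [ 0.13 -0.03 -0.01] q [-0.22  0.51  0.35  1.65 -0.2   1.02  1.1 ]
52.1 [-0.001  -0.002  -0.0016]
```

View pics/w4.png

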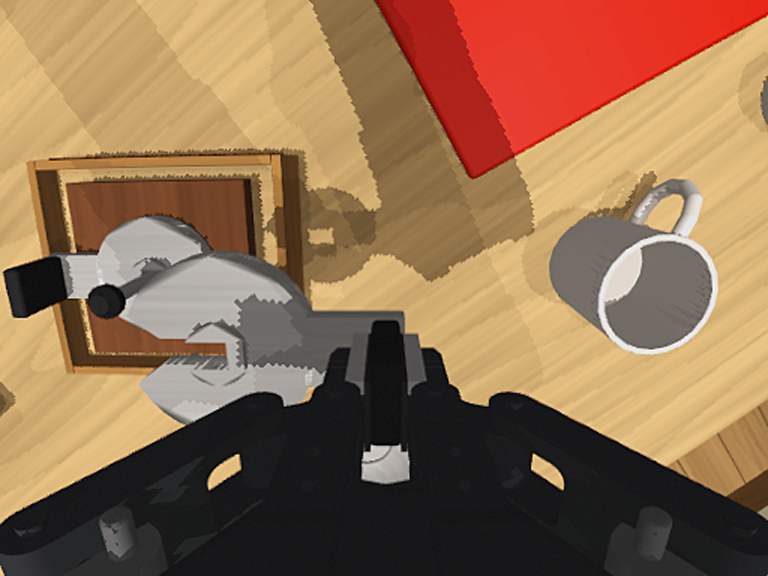

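View pics/t5.png

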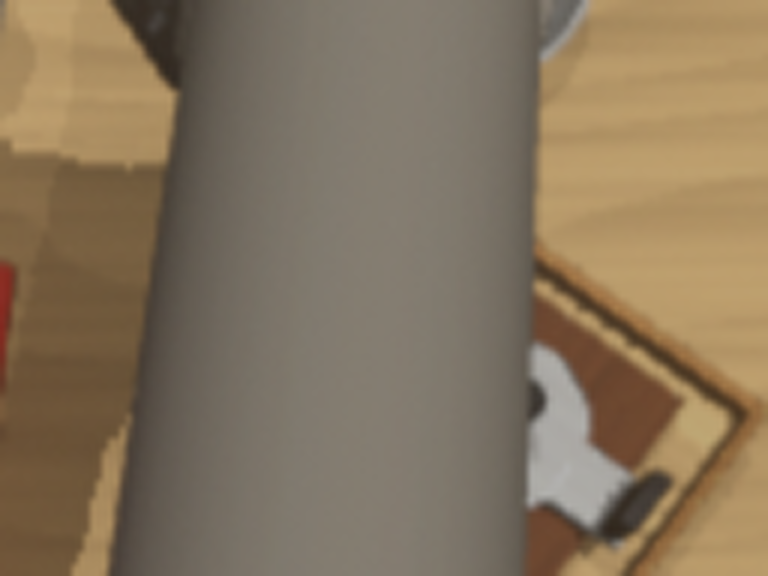

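View pics/s5.png

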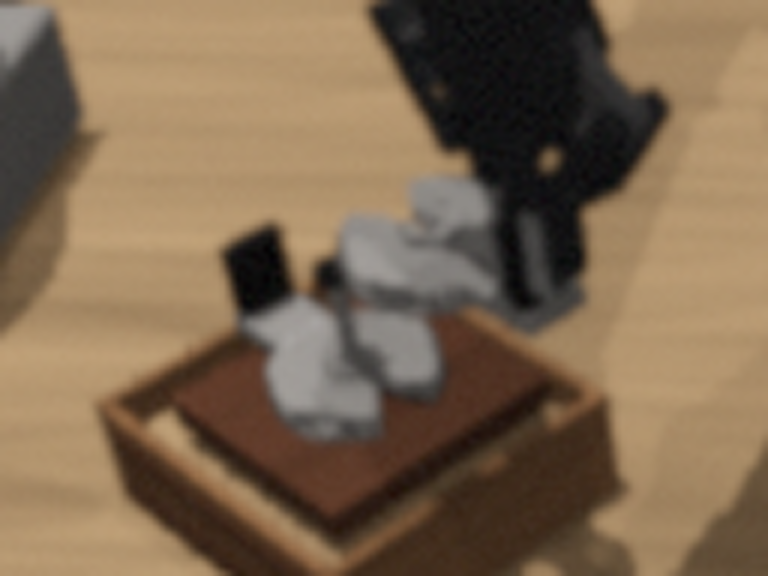

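Run:
```python
from bench import r
from h import *
from scipy.optimize import least_squares
w=r.grab_frame('wrist');t=r.grab_frame('top');s=r.grab_frame('scene')
crop(w,0,140,100,75,8,'w5.png')
print('wrist',p2w(w,71.3,200,.1245)); print('top',p2w(t,312+440/8,135+333/8,.1245)); print('scene',p2w(s,110+366/8,170+122/8,.1245))
u=np.array([.6143,.7891]);g=np.array([.6558,-.0792])
for d,z in [(62,.1882-.02+.0165),(62+33.4,.1882-.02+.013)]:
  print((w2p(w,[*(g-u*d/1e3),z])*1.5).round(1))
```

```text
wrist [ 0.57059829 -0.18823825  0.1245    ]
top [ 0.5683293  -0.19096368  0.1245    ]
scene [ 0.57540645 -0.18883919  0.1245    ]
[210.8 353.2]
[127.1 348. ]
```

View pics/w5.png

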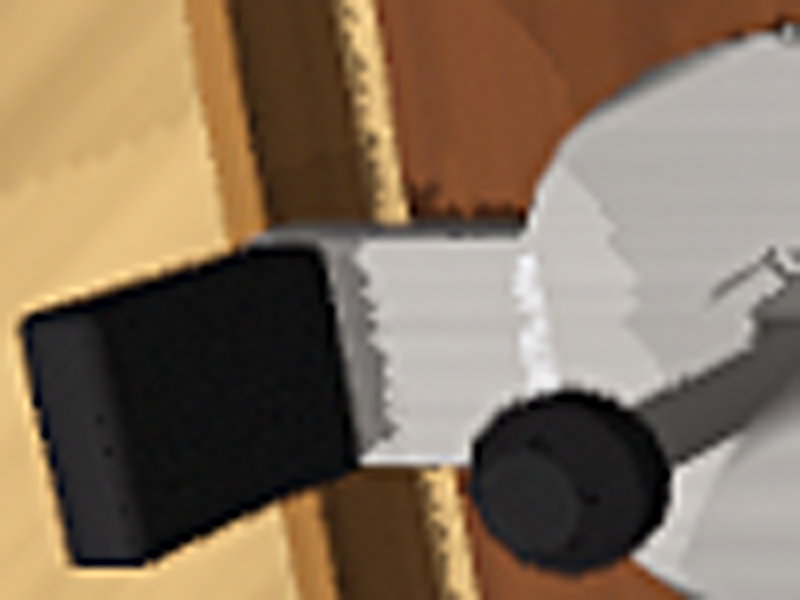

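Run:
```python
from bench import r
from h import *
w=r.grab_frame('wrist')
print('wrist',p2w(w,530/8,140+488/8,.129),p2w(w,571/8,140+481/8,.1245))
crop(w,80,190,140,105,5.5,'w6.png')
```

```text
wrist [ 0.56948133 -0.18968188  0.129     ] [ 0.57077475 -0.18927274  0.1245    ]
```

View pics/w6.png

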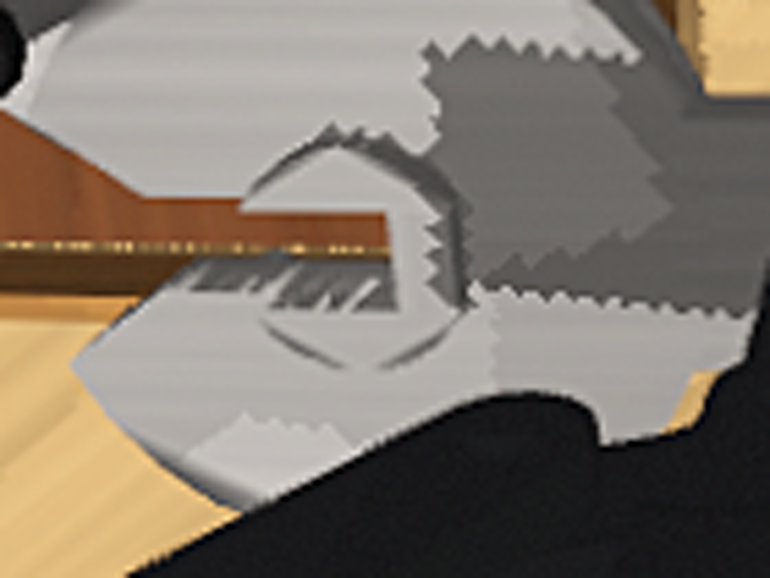

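Run:
```python
from bench import r
from h import *
w=r.grab_frame('wrist')
u=np.array([.6143,.7891]);n=np.array([-u[1],u[0]]);g=np.array([.6558,-.0792]);st=np.array([.5705,-.1895])
e=p2w(w,151.6,237.6,.1847)[:2]
a=p2w(w,80+140/5.5,190+197/5.5,.1812)[:2];b=p2w(w,80+180/5.5,190+257/5.5,.1847)[:2]
for k,p in dict(end=e,stem=st,a=a).items(): print(k,p,'along',(p-g)@u*1e3,'lat',(p-g)@n*1e3)
```

```text
end [ 0.62256308 -0.12536412] along -56.845542877314934 lat -2.131364247895482
stem [ 0.5705 -0.1895] along -139.43752 lat -0.4470599999999575
a [ 0.60206019 -0.14333878] along -83.62427990256865 lat 3.0056309413027114
```

>>> send_rows(rows="-0.0009 0.0007 -0.015 -0.001 -0.002 -0.001;0 0 -0.02 0 0 0;0 0 -0.02 0 0 0;0 0 -0.015 0 0 0;0 0 -0.01 0 0 0;0 0 0 0 0 0;0 0 0 0 0 0")

```text
clock: 7.35
tcp_pos: [0.6559, -0.0802, 0.1098]
orientation: [-1.508, 0.517, -0.521]
contact_force: [0.4, 0.6, -2.6]
grip_width: 0.0087
```

```bash
python3 st.py 52.1;  python3 - <<'E'
from bench import r
from h import *
f=r.grab_frame('wrist');crop(f,0,110,260,190,3,'w7.png')
f=r.grab_frame('scene');crop(f,110,150,100,75,8,'s7.png')
E
```

```text
t 7.35 tcp [ 0.6559 -0.0802  0.1098] y [ 0.003 -0.001 -1.   ] jawyaw deg 52.02 z.z 0.0007 grip 0.0087 F [ 0.43  0.56 -2.6 ] M [ 0.09 -0.03 -0.03] q [-0.2   0.6   0.32  1.71 -0.23  0.87  1.13]
52.1 [0.0012 0.0027 0.0014]
```

View pics/w7.png

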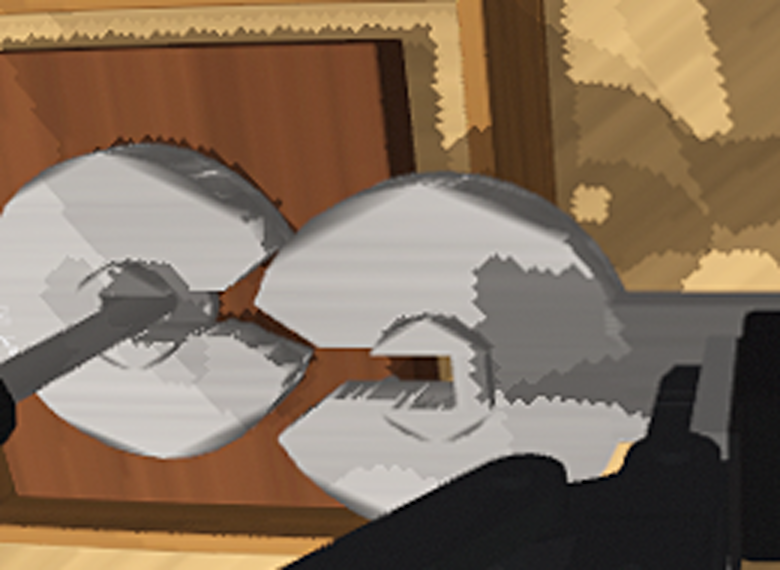

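View pics/s7.png

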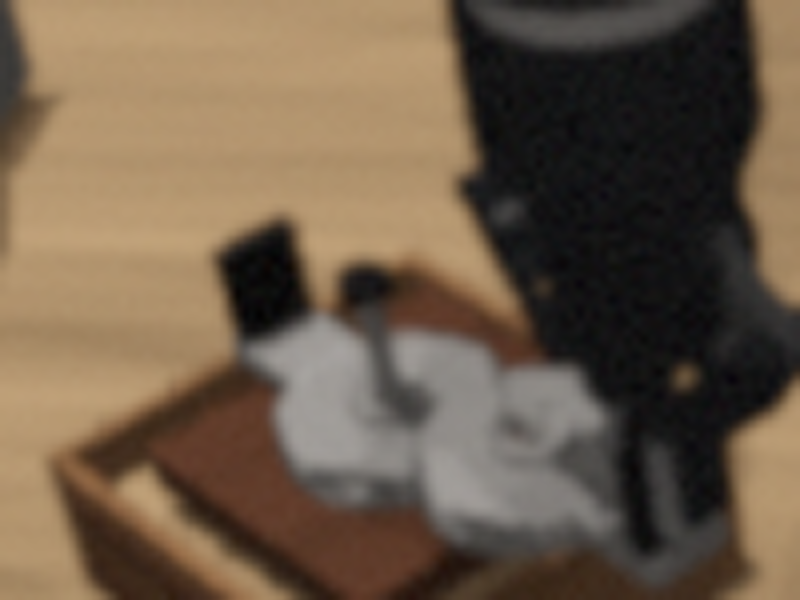

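Run:
```python
from bench import r
from h import *
w=r.grab_frame('wrist');crop(w,0,185,80,60,10,'w8.png')
crop(w,80,170,100,75,8,'w9.png')
```

```text
(no output)
```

View pics/w8.png

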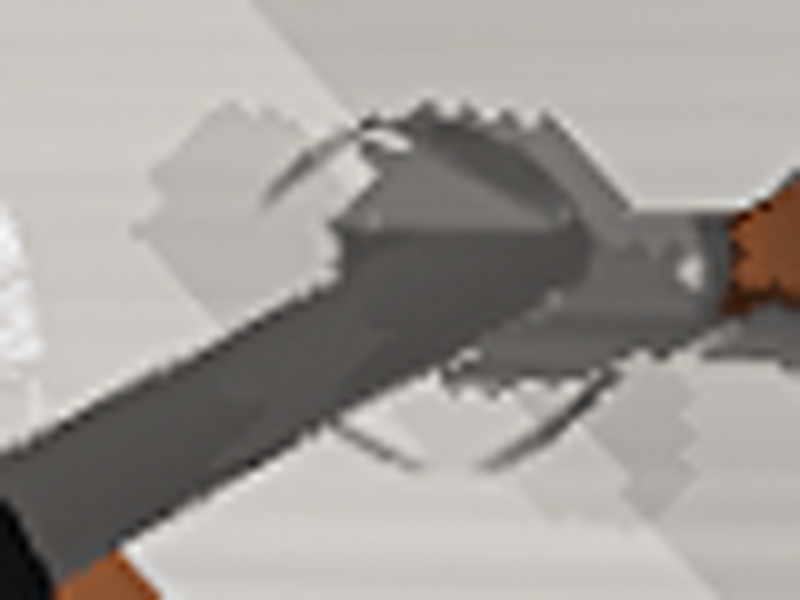

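View pics/w9.png

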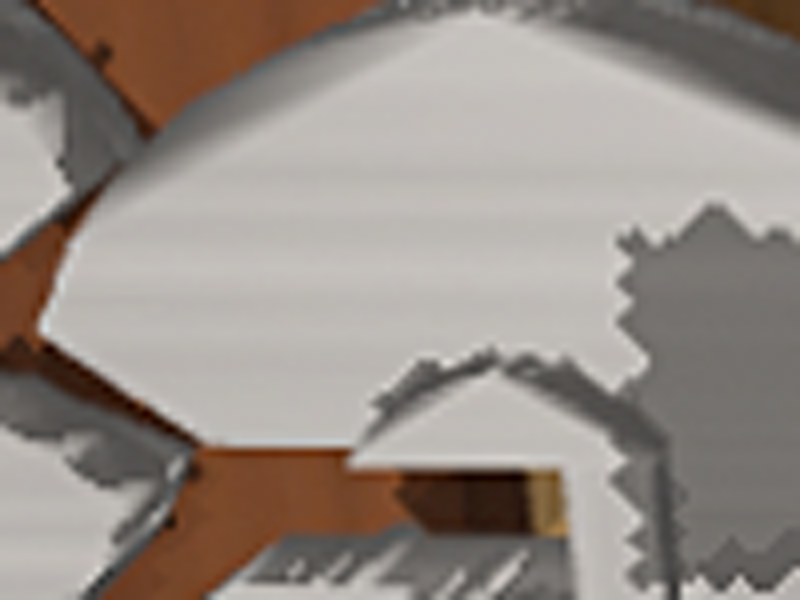

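```bash
cat > fit.py <<'E'
from bench import r
from h import *
w=r.grab_frame('wrist');o=r.get_obs();g=o['tcp_pos'][:2]
u=np.array([.6143,.7891]);n=np.array([-u[1],u[0]])
def ax(al,la):
    p=g+u*al/1e3+n*la/1e3
    a=[(w2p(w,[*p,z])-[0,185])*10 for z in(.0785,.09,.105,.119)]
    return a
for al in(-137,-139.5,-142):
  for la in (-2,0,2):
    a=ax(al,la);xs=[q[0] for q in a][::-1];ys=[q[1] for q in a][::-1]
    print(al,la,'at160 %.0f at300 %.0f'%(np.interp(160,xs,ys),np.interp(300,xs,ys)),'base',a[0].round(0))
zt=o['tcp_pos'][2]-.02
P=lambda x,y,z:p2w(w,80+x/8,170+y/8,z)[:2]
for nm,p in dict(a=P(205,446,zt+.013),b=P(350,466,zt+.0165),c=P(565,466,zt+.0165),tip=P(40,328,zt+.013)).items():
    print(nm,'along',(p-g)@u*1e3,'lat',(p-g)@n*1e3)
E
python3 fit.py
```

```text
-137 -2 at160 511 at300 430 base [452. 344.]
-137 0 at160 475 at300 396 base [446. 315.]
-137 2 at160 438 at300 361 base [439. 286.]
-139.5 -2 at160 488 at300 409 base [417. 343.]
-139.5 0 at160 452 at300 375 base [410. 314.]
-139.5 2 at160 416 at300 341 base [404. 285.]
-142 -2 at160 466 at300 388 base [382. 343.]
-142 0 at160 431 at300 355 base [375. 314.]
-142 2 at160 395 at300 321 base [369. 285.]
a along -82.35961550330049 lat 4.629002189339829
b along -70.5550529091618 lat 4.770807008757226
c along -55.88098289269199 lat 4.875218106363672
tip along -92.78494596486495 lat 13.166701212125847
```

>>> send_rows(rows="-0.0008 0.0006 0 0.0012 0.0027 0.0014;-0.0061 -0.0079 0 0 0 0;-0.0061 -0.0079 0 0 0 0;-0.0061 -0.0079 0 0 0 0;-0.0037 -0.0047 0 0 0 0;0 0 0 0 0 0;0 0 0 0 0 0")

```text
clock: 8.25
tcp_pos: [0.6328, -0.1078, 0.1094]
orientation: [-1.508, 0.518, -0.518]
contact_force: [-0.5, -0.2, -3.0]
grip_width: 0.0081
```

```bash
python3 st.py 52.1;  python3 - <<'E'
from bench import r
from h import *
f=r.grab_frame('wrist');crop(f,60,170,120,90,6,'w10.png')
E
```

```text
t 8.25 tcp [ 0.6328 -0.1078  0.1094] y [-0.     0.001 -1.   ] jawyaw deg 52.09 z.z 0.0002 grip 0.0081 F [-0.51 -0.16 -3.  ] M [ 0.11 -0.14  0.01] q [-0.16  0.57  0.32  1.76 -0.23  0.85  1.18]
52.1 [-0.0005 -0.0004  0.0002]
```

View pics/w10.png

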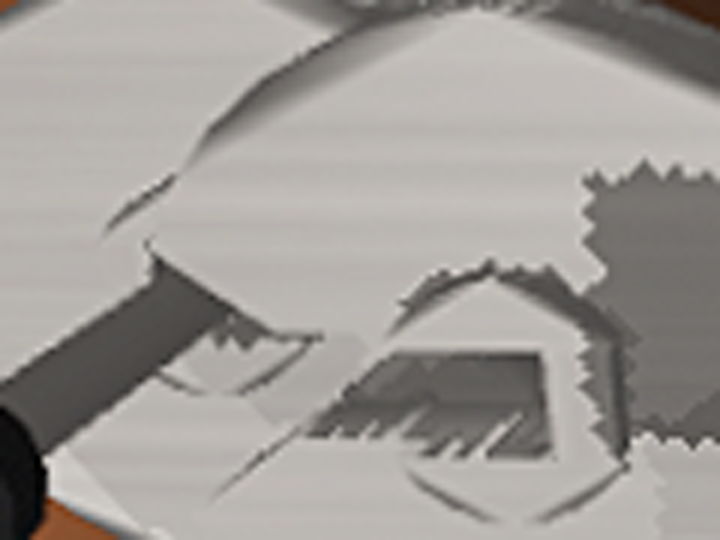

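Run:
```python
from bench import r
from h import *
w=r.grab_frame('wrist');o=r.get_obs();g=o['tcp_pos'][:2]
u=np.array([.6143,.7891]);n=np.array([-u[1],u[0]])
for al in(-101.5,-103.5,-105.5):
  for la in (-2,0,2):
    p=g+u*al/1e3+n*la/1e3
    a=[(w2p(w,[*p,z])-[60,170])*6 for z in(.0785,.09,.1024,.119)]
    xs=[q[0] for q in a][::-1];ys=[q[1] for q in a][::-1]
    b=(w2p(w,[*(p-12e-3*n),.075])-[60,170])*6
    print(al,la,'at100 %.0f'%np.interp(100,xs,ys),a[2].round(0),a[3].round(0),'ringbottom',b.round(0))
zt=o['tcp_pos'][2]-.02
P=lambda x,y,z:p2w(w,60+x/6,170+y/6,z)[:2]
for nm,p in dict(c1=P(543,352,zt+.0165),c2=P(553,458,zt+.0165),).items():
    print(nm,'along',(p-g)@u*1e3,'lat',(p-g)@n*1e3)
```

```text
-101.5 -2 at100 390 [ 90. 397.] [-20. 479.] ringbottom [251. 393.]
-101.5 0 at100 368 [ 86. 377.] [-24. 458.] ringbottom [248. 376.]
-101.5 2 at100 346 [ 83. 358.] [-29. 436.] ringbottom [246. 359.]
-103.5 -2 at100 375 [ 70. 397.] [-42. 479.] ringbottom [234. 392.]
-103.5 0 at100 353 [ 66. 377.] [-46. 457.] ringbottom [231. 376.]
-103.5 2 at100 332 [ 62. 357.] [-51. 436.] ringbottom [228. 359.]
-105.5 -2 at100 361 [ 50. 396.] [-63. 478.] ringbottom [216. 392.]
-105.5 0 at100 339 [ 46. 377.] [-68. 457.] ringbottom [214. 375.]
-105.5 2 at100 318 [ 42. 357.] [-73. 435.] ringbottom [211. 358.]
c1 along -56.20312692140693 lat 4.566872217593651
c2 along -56.36807164693485 lat -5.782672117442222
```

>>> send_rows(rows="-0.0025 -0.0032 0 0 0 0;-0.0025 -0.0032 0 0 0 0;-0.0025 -0.0032 0 0 0 0;-0.0025 -0.0032 0 0 0 0;0 0 0 0 0 0")

```text
clock: 8.85
tcp_pos: [0.6221, -0.1216, 0.1094]
orientation: [-1.508, 0.519, -0.518]
contact_force: [-0.4, 1.2, -2.6]
grip_width: 0.0088
```

```bash
python3 st.py 52.1;  python3 - <<'E'
from bench import r
from h import *
f=r.grab_frame('wrist');crop(f,60,170,120,90,6,'w11.png')
E
```

```text
t 8.85 tcp [ 0.6221 -0.1216  0.1094] y [-0.001 -0.    -1.   ] jawyaw deg 52.03 z.z -0.0008 grip 0.0088 F [-0.36  1.17 -2.65] M [ 0.08 -0.06  0.01] q [-0.14  0.56  0.32  1.78 -0.23  0.84  1.2 ]
52.1 [ 0.0002 -0.001   0.0012]
```

View pics/w11.png

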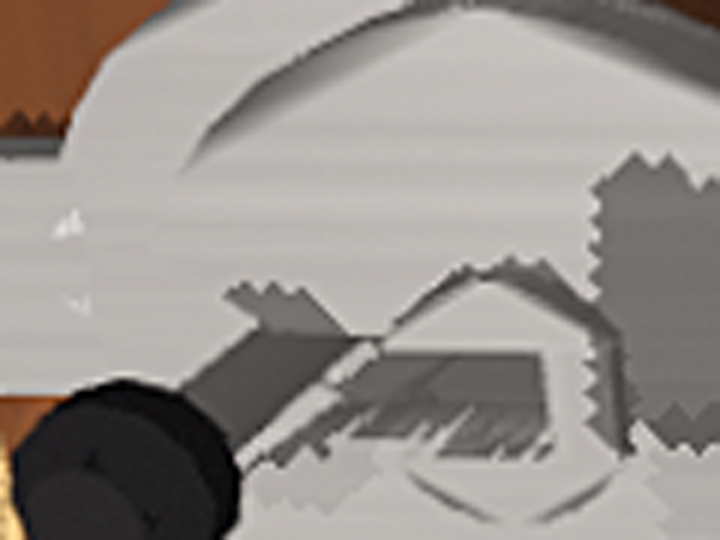

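>>> send_rows(rows="-0.0018 -0.0024 0 0 0 0;-0.0018 -0.0024 0 0 0 0;-0.0018 -0.0024 0 0 0 0;0 0 0 0 0 0")

```text
clock: 9.3
tcp_pos: [0.6169, -0.1286, 0.1093]
orientation: [-1.508, 0.519, -0.518]
contact_force: [-0.3, -0.1, -3.0]
grip_width: 0.0082
```

```bash
python3 st.py 52.1;  python3 - <<'E'
from bench import r
from h import *
f=r.grab_frame('wrist');crop(f,60,170,120,90,6,'w12.png')
E
```

```text
t 9.3 tcp [ 0.6169 -0.1286  0.1093] y [-0.001 -0.    -1.   ] jawyaw deg 52.05 z.z -0.0007 grip 0.0082 F [-0.27 -0.13 -2.98] M [ 0.09 -0.05  0.01] q [-0.13  0.55  0.32  1.79 -0.23  0.84  1.21]
52.1 [ 0.0001 -0.0009  0.0008]
```

View pics/w12.png

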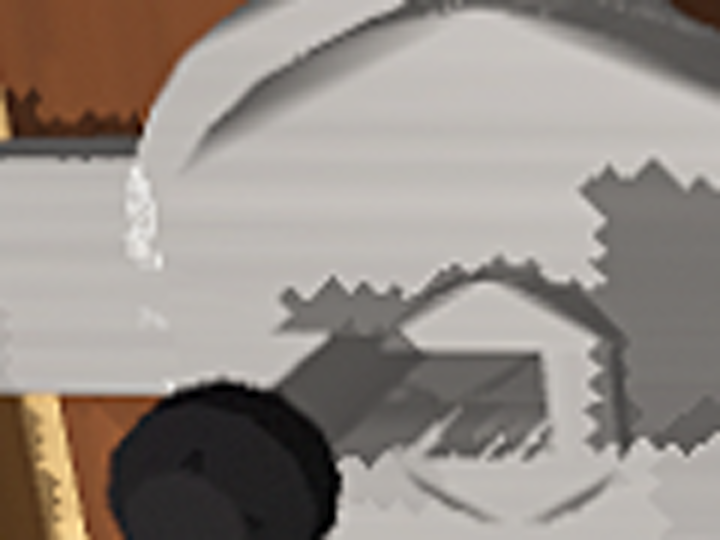

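>>> send_rows(rows="-0.0018 -0.0024 0 0 0 0;-0.0018 -0.0024 0 0 0 0;-0.0018 -0.0024 0 0 0 0;0 0 0 0 0 0;0 0 0 0 0 0")

```text
clock: 9.85
tcp_pos: [0.6119, -0.1351, 0.1094]
orientation: [-1.508, 0.518, -0.517]
contact_force: [0.1, -0.1, -3.1]
grip_width: 0.0085
```

>>> send_rows(rows="-0.0006 -0.0008 0 0 0 0;-0.0006 -0.0008 0 0 0 0;0 0 0 0 0 0;0 0 0 0 0 0")

```text
clock: 10.25
tcp_pos: [0.6107, -0.1366, 0.1093]
orientation: [-1.508, 0.518, -0.517]
contact_force: [0.4, 0.6, -2.9]
grip_width: 0.0085
```

>>> send_rows(rows="-0.0006 -0.0008 0 0 0 0;0 0 0 0 0 0;0 0 0 0 0 0")

```text
clock: 10.55
tcp_pos: [0.6101, -0.1375, 0.1093]
orientation: [-1.508, 0.518, -0.517]
contact_force: [-0.3, -0.4, -2.1]
grip_width: 0.008
```

>>> send_rows(rows="-0.0006 -0.0008 0 0 0 0;0 0 0 0 0 0;0 0 0 0 0 0")

```text
clock: 10.85
tcp_pos: [0.6095, -0.1383, 0.1093]
orientation: [-1.508, 0.518, -0.517]
contact_force: [-0.6, -0.6, -3.6]
grip_width: 0.0084
```

```bash
python3 st.py 52.1;  python3 - <<'E'
from bench import r
from h import *
f=r.grab_frame('wrist');crop(f,60,170,120,90,6,'w13.png')
E
```

```text
t 10.85 tcp [ 0.6095 -0.1383  0.1093] y [-0.001  0.    -1.   ] jawyaw deg 52.1 z.z -0.0003 grip 0.0084 F [-0.65 -0.56 -3.62] M [ 0.08 -0.09 -0.02] q [-0.12  0.55  0.33  1.8  -0.23  0.83  1.23]
52.1 [-0.0002 -0.0007  0.    ]
```

View pics/w13.png

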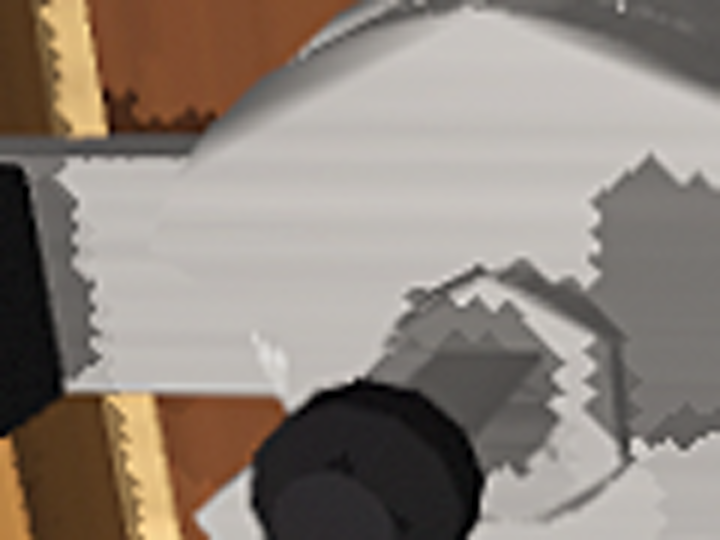

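>>> send_rows(rows="-0.0006 -0.0008 0 0 0 0;0 0 0 0 0 0;0 0 0 0 0 0")

```text
clock: 11.2
tcp_pos: [0.6089, -0.1391, 0.1093]
orientation: [-1.508, 0.518, -0.517]
contact_force: [-1.0, -0.9, -2.5]
grip_width: 0.0084
```

>>> send_rows(rows="-0.0006 -0.0008 0 0 0 0;0 0 0 0 0 0;0 0 0 0 0 0")

```text
clock: 11.5
tcp_pos: [0.6083, -0.1399, 0.1093]
orientation: [-1.508, 0.518, -0.517]
contact_force: [-0.6, -0.7, -3.4]
grip_width: 0.0085
```

>>> send_rows(rows="-0.0006 -0.0008 0 0 0 0;0 0 0 0 0 0;0 0 0 0 0 0")

```text
clock: 11.8
tcp_pos: [0.6077, -0.1407, 0.1093]
orientation: [-1.508, 0.518, -0.517]
contact_force: [-0.6, -0.7, -2.9]
grip_width: 0.0083
```

>>> send_rows(rows="-0.0003 -0.0004 0 0 0 0;0 0 0 0 0 0;0 0 0 0 0 0")

```text
clock: 12.1
tcp_pos: [0.6074, -0.141, 0.1093]
orientation: [-1.508, 0.518, -0.517]
contact_force: [0.9, -0.3, -2.9]
grip_width: 0.0086
```

```bash
python3 st.py 52.1;  python3 - <<'E'
from bench import r
from h import *
f=r.grab_frame('wrist');crop(f,100,200,80,60,10,'w14.png')
E
```

```text
t 12.1 tcp [ 0.6074 -0.141   0.1093] y [-0.001  0.    -1.   ] jawyaw deg 52.1 z.z -0.0002 grip 0.0086 F [ 0.86 -0.27 -2.87] M [ 0.06 -0.09  0.  ] q [-0.11  0.55  0.33  1.8  -0.23  0.83  1.23]
52.1 [-0.0002 -0.0007 -0.0001]
```

View pics/w14.png

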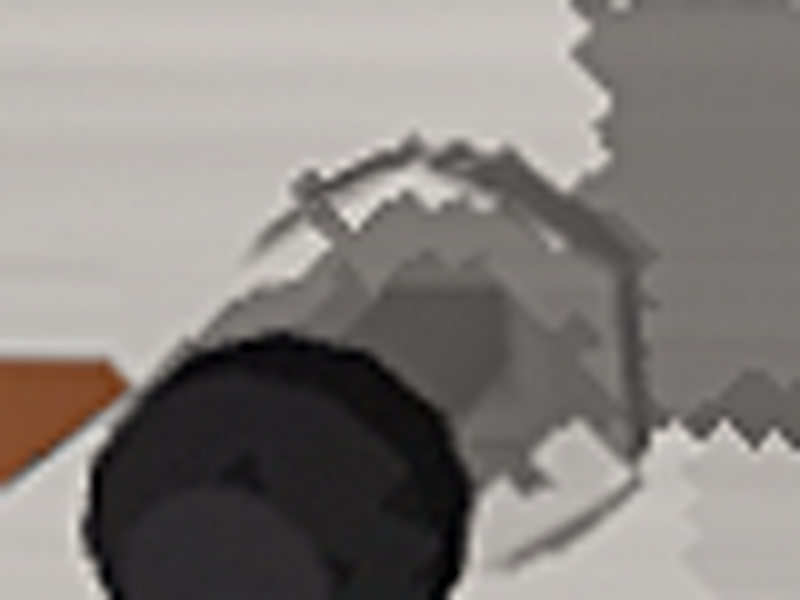

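Close to the end; half-millimetre steps now.

>>> send_rows(rows="-0.0003 -0.0004 0 0 0 0;0 0 0 0 0 0;0 0 0 0 0 0")

```text
clock: 12.45
tcp_pos: [0.6071, -0.1415, 0.1093]
orientation: [-1.508, 0.518, -0.517]
contact_force: [0.2, -0.4, -3.5]
grip_width: 0.0085
```

>>> send_rows(rows="-0.0003 -0.0004 0 0 0 0;0 0 0 0 0 0;0 0 0 0 0 0")

```text
clock: 12.75
tcp_pos: [0.6068, -0.1419, 0.1093]
orientation: [-1.508, 0.518, -0.517]
contact_force: [0.1, -0.0, -2.4]
grip_width: 0.0086
```

>>> send_rows(rows="-0.0003 -0.0004 0 0 0 0;0 0 0 0 0 0;0 0 0 0 0 0")

```text
clock: 13.05
tcp_pos: [0.6065, -0.1422, 0.1093]
orientation: [-1.508, 0.518, -0.517]
contact_force: [0.2, 0.1, -1.9]
grip_width: 0.0084
```

>>> send_rows(rows="-0.0003 -0.0004 0 0 0 0;0 0 0 0 0 0;0 0 0 0 0 0")

```text
clock: 13.35
tcp_pos: [0.6062, -0.1426, 0.1093]
orientation: [-1.508, 0.518, -0.517]
contact_force: [0.4, 0.2, -3.2]
grip_width: 0.0084
```

>>> send_rows(rows="-0.0003 -0.0004 0 0 0 0;0 0 0 0 0 0;0 0 0 0 0 0")

```text
clock: 13.65
tcp_pos: [0.6061, -0.1427, 0.1093]
orientation: [-1.508, 0.518, -0.517]
contact_force: [1.1, 1.4, -2.9]
grip_width: 0.0085
```

```bash
python3 st.py 52.1;  python3 - <<'E'
from bench import r
from h import *
f=r.grab_frame('wrist');crop(f,100,200,80,60,10,'w15.png')
E
```

```text
t 13.65 tcp [ 0.6061 -0.1427  0.1093] y [-0.     0.001 -1.   ] jawyaw deg 52.12 z.z 0.0002 grip 0.0085 F [ 1.06  1.4  -2.9 ] M [ 0.36 -0.34  0.02] q [-0.11  0.54  0.33  1.81 -0.23  0.83  1.24]
52.1 [-0.0005 -0.0004 -0.0004]
```

View pics/w15.png

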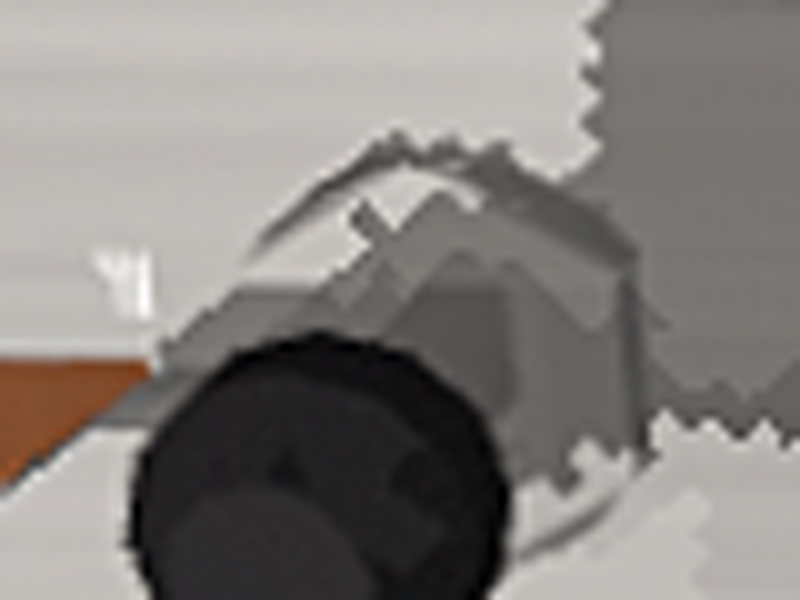

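>>> send_rows(rows="0.0002 0.0003 -0.002 0 0 0;0 0 -0.003 0 0 0;0 0 -0.003 0 0 0;0 0 0 0 0 0;0 0 0 0 0 0")

```text
clock: 14.2
tcp_pos: [0.606, -0.1426, 0.101]
orientation: [-1.508, 0.519, -0.517]
contact_force: [1.4, 1.3, -4.1]
grip_width: 0.0084
```

>>> send_rows(rows="0 0 -0.001 0 0 0;0 0 -0.001 0 0 0;0 0 0 0 0 0;0 0 0 0 0 0")

```text
clock: 14.6
tcp_pos: [0.6062, -0.1427, 0.0993]
orientation: [-1.508, 0.518, -0.517]
contact_force: [1.0, 0.9, -3.5]
grip_width: 0.0087
```

>>> send_rows(rows="0 0 -0.001 0 0 0;0 0 0 0 0 0;0 0 0 0 0 0")

```text
clock: 14.9
tcp_pos: [0.6062, -0.1427, 0.0983]
orientation: [-1.508, 0.518, -0.517]
contact_force: [1.5, 1.6, -3.2]
grip_width: 0.0085
```

>>> send_rows(rows="0.0001 0.0001 -0.001 0 0 0;0 0 0 0 0 0;0 0 0 0 0 0")

```text
clock: 15.2
tcp_pos: [0.6062, -0.1426, 0.0972]
orientation: [-1.508, 0.518, -0.517]
contact_force: [1.6, -0.1, -2.2]
grip_width: 0.0085
```

>>> send_rows(rows="0 0 -0.001 0 0 0;0 0 0 0 0 0;0 0 0 0 0 0")

```text
clock: 15.5
tcp_pos: [0.6061, -0.1426, 0.0962]
orientation: [-1.508, 0.519, -0.517]
contact_force: [1.0, 0.4, -3.3]
grip_width: 0.0081
```

>>> send_rows(rows="0 0 -0.0005 0 0 0;0 0 0 0 0 0;0 0 0 0 0 0")

```text
clock: 15.8
tcp_pos: [0.6061, -0.1427, 0.0958]
orientation: [-1.508, 0.518, -0.517]
contact_force: [1.1, 0.8, -2.0]
grip_width: 0.0084
```

>>> send_rows(rows="0 0 -0.0005 0 0 0;0 0 0 0 0 0;0 0 0 0 0 0")

```text
clock: 16.1
tcp_pos: [0.6062, -0.1427, 0.0953]
orientation: [-1.508, 0.518, -0.517]
contact_force: [0.5, -0.6, -2.5]
grip_width: 0.0084
```

>>> send_rows(rows="0 0 -0.0005 0 0 0;0 0 0 0 0 0;0 0 0 0 0 0")

```text
clock: 16.4
tcp_pos: [0.6063, -0.1426, 0.0951]
orientation: [-1.508, 0.518, -0.517]
contact_force: [-0.3, 2.1, 1.7]
grip_width: 0.0083
```

>>> send_rows(rows="0 0 0 0 0 0;0 0 0 0 0 0;0 0 0 0 0 0", grip_force=20)

```text
clock: 16.7
tcp_pos: [0.6063, -0.1426, 0.0951]
orientation: [-1.508, 0.518, -0.517]
contact_force: [-1.6, 1.6, 3.9]
grip_width: 0.0085
```

>>> send_rows(rows="0 0 0 0 0 0;0 0 0 0 0 0;0 0 0 0 0 0;0 0 0 0 0 0;0 0 0 0 0 0", grip=0.03)

```text
clock: 17.2
tcp_pos: [0.6061, -0.1427, 0.0947]
orientation: [-1.508, 0.518, -0.517]
contact_force: [-0.6, -0.3, -0.0]
grip_width: 0.03
```

```bash
python3 st.py 52.1;  python3 - <<'E'
from bench import r
from h import *
f=r.grab_frame('wrist');crop(f,0,120,256,192,3,'w16.png')
f=r.grab_frame('scene');crop(f,110,150,100,75,8,'s16.png')
E
```

```text
t 17.2 tcp [ 0.6061 -0.1427  0.0947] y [-0.001  0.    -1.   ] jawyaw deg 52.1 z.z -0.0004 grip 0.03 F [-0.55 -0.31 -0.05] M [ 0.   -0.01 -0.01] q [-0.1   0.56  0.32  1.81 -0.23  0.8   1.24]
52.1 [-0.0001 -0.0008 -0.    ]
```

View pics/w16.png

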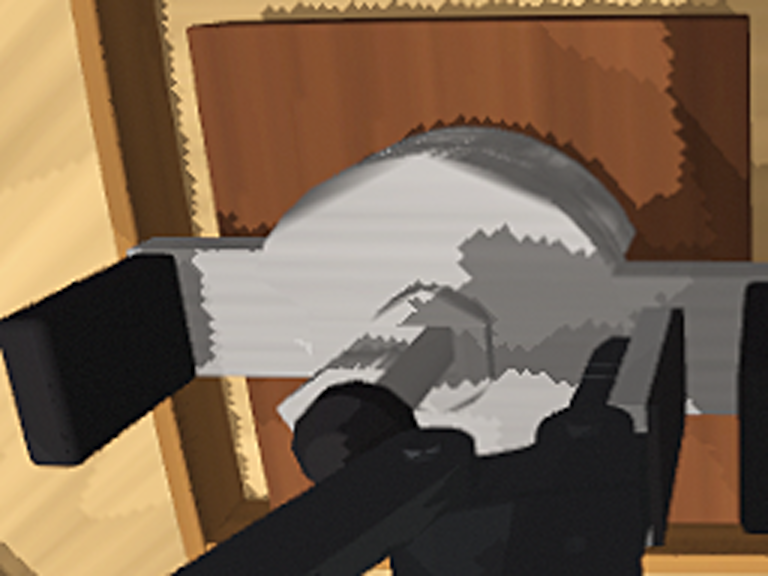

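View pics/s16.png

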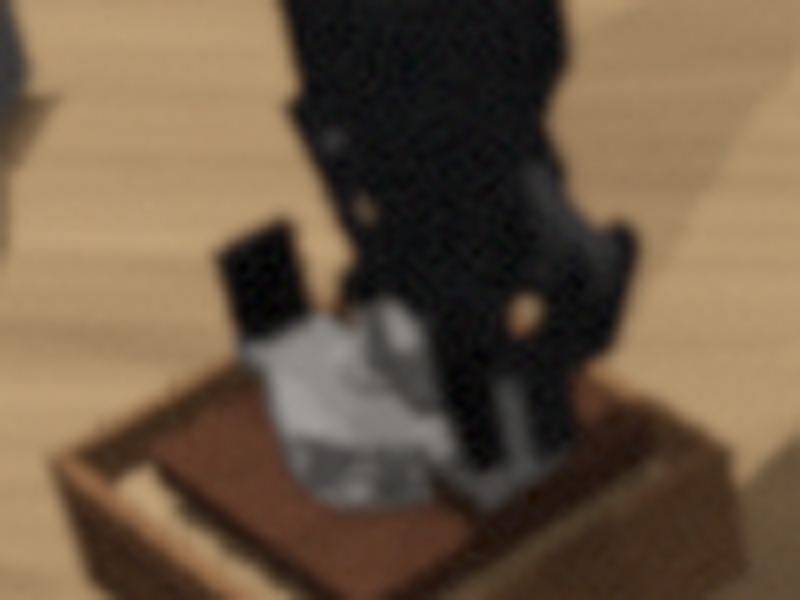

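>>> send_rows(rows="0 0 0.003 0 0 0;0 0 0.006 0 0 0;0 0 0.012 0 0 0;0 0 0.02 0 0 0;0 0 0.03 0 0 0;0 0 0.03 0 0 0;0 0 0.02 0 0 0;0 0 0 0 0 0;0 0 0 0 0 0")

```text
clock: 18.2
tcp_pos: [0.6064, -0.1426, 0.2166]
orientation: [-1.508, 0.517, -0.518]
contact_force: [-0.9, 0.5, -1.1]
grip_width: 0.0301
```

>>> send_rows(rows="0 0.03 0.01 0 0 0;0 0.03 0 0 0 0;0 0.03 0 0 0 0;0 0.03 0 0 0 0;0 0.03 0 0 0 0;0 0.03 0 0 0 0;0 0.02 0 0 0 0;0 0 0 0 0 0;0 0 0 0 0 0;0 0 0 0 0 0")

```text
clock: 19.2
tcp_pos: [0.6059, 0.0555, 0.2253]
orientation: [-1.509, 0.52, -0.518]
contact_force: [-0.1, -0.3, -0.1]
grip_width: 0.0299
```

```bash
python3 st.py;  python3 - <<'E'
from bench import r
from h import *
f=r.grab_frame('top');crop(f,0,0,512,384,1,'t17.png');crop(f,312,135,100,75,8,'t18.png')
f=r.grab_frame('scene');crop(f,110,160,100,75,8,'s17.png')
E
```

```text
t 19.2 tcp [0.6059 0.0555 0.2253] y [-0.002 -0.001 -1.   ] jawyaw deg 51.98 z.z -0.0017 grip 0.0299 F [-0.11 -0.33 -0.15] M [-0.02  0.05 -0.03] q [-0.44  0.38  0.32  1.74 -0.14  1.04  0.84]
```

View pics/t17.png

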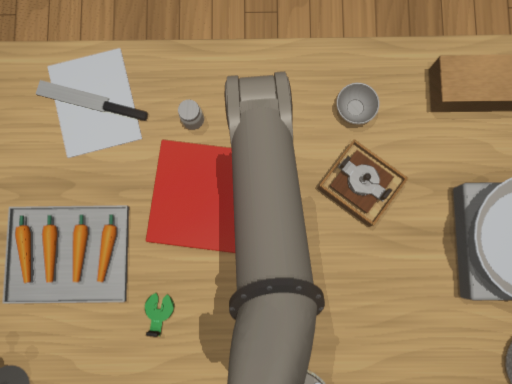

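View pics/t18.png

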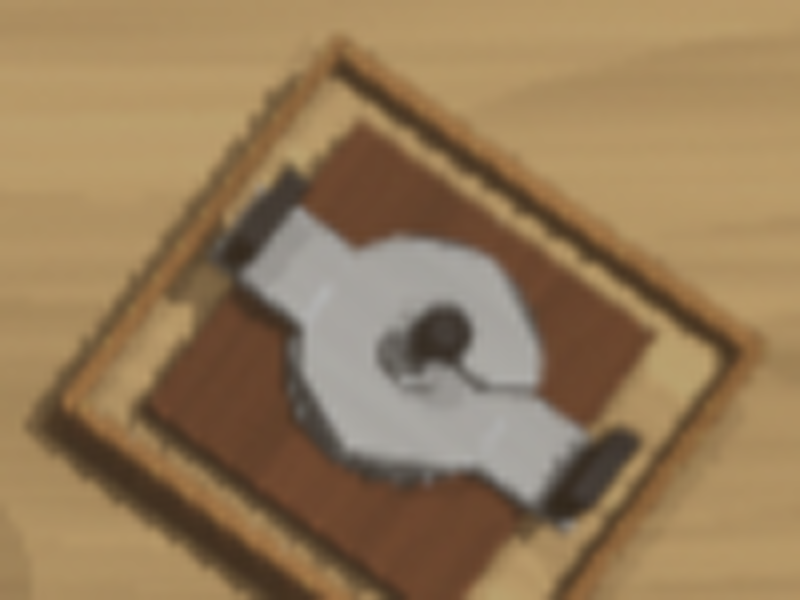

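View pics/s17.png

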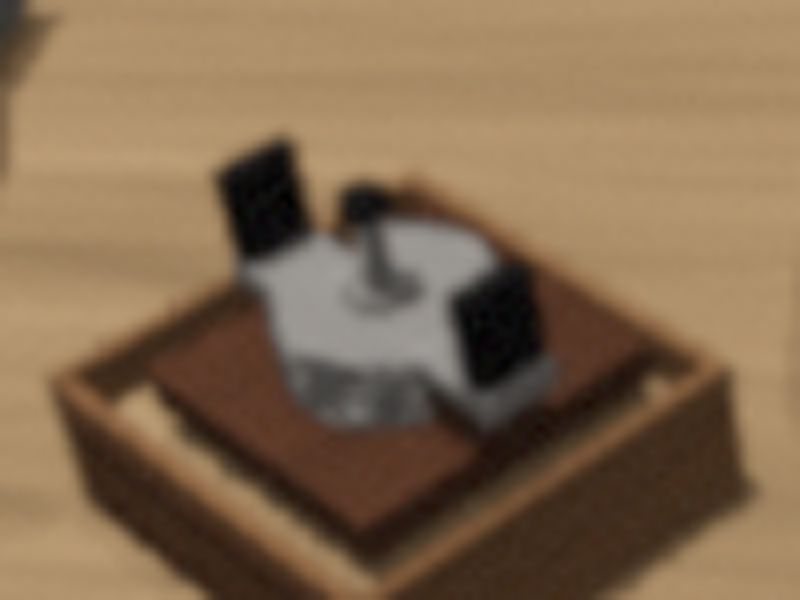

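The weight lies flat, with its handle directly opposite the lower one's and the stem through its centre. The bowl and jar haven't moved. The mug is hidden behind the arm in the top view, so I'll check it in the scene view as I hand in.

Run:
```python
from bench import r
from h import *
f=r.grab_frame('scene');cv2.imwrite('pics/s18.png',f['pixels'][:,:,::-1])
a=cv2.imread('pics/scene0.png').astype(int);b=f['pixels'][:,:,::-1].astype(int)
for n,(u,v,w,h) in dict(mug=(222,240,60,60),bowl=(108,250,60,55),jar=(318,245,38,50)).items(): print(n,abs(a-b)[v:v+h,u:u+w].mean())
print(r.hand_in())
```

```text
mug 5.0633333333333335
bowl 4.601616161616161
jar 4.48280701754386
the job is handed in; nothing more can be done
None
```

View pics/s18.png

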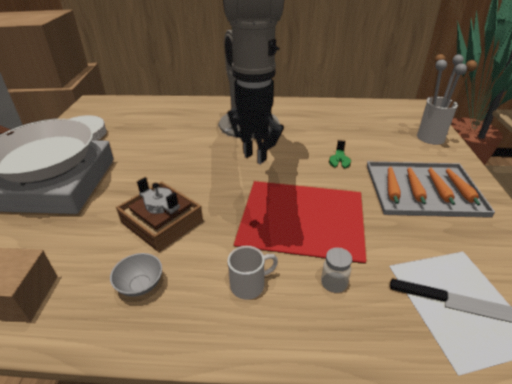

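The slotted weight is on the press stem, nested over the lower weight with its slot facing the opposite way, and the job is handed in at about 19 s of the 70 s.

- **Sliding on:** I gripped the weight by its handle, turned it to line up with the press and slid it on from the press's +x side. Contact with the stem showed as about 1.8 N. I then backed off 0.4 mm.
- **Letting down:** It came to rest with the tool at z = 0.095 m, which matches the fully nested height. If it had only been lying on the boss, it would have stopped 3.5 mm higher. I then let go and moved the arm away.
- **Last checks:** The final pictures show the weight flat, with its handle opposite the lower one's and the stem through its centre. The bowl, jar, mug and green look-alike are where they were. Every force I read stayed within a few newtons; I read forces only at the end of each move.
- **Disagreement:** The scene camera put the stem about 5–7 mm away from where the other two cameras did. The position found by feel matched the top camera.

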